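# Slacken the hall hoist winch to its mark

## Robot

A 6-joint arm with a two-finger parallel gripper is mounted at the origin on the work surface. World frame = base frame: x ahead of the robot, y to its left, z up, the work surface at z = 0. Lengths are in m, angles in rad, forces in N, time in s.
With the tool pointing down it reaches from about 0.35 to 0.775 m from the base axis. Payload 5.5 kg.
Tool frame: the origin (TCP) lies at the very end of the fingers, on their centre line; the grasp point (between the pads) lies env.hold_point_z behind it (env.hold_point_z is the distance from the TCP to the grasp point, in m); z points along the fingers, y is the line along which they close (so a half turn about z gives the same grasp; the last joint's range is limited). The gripper opens to 85 mm and grips with 20 to 120 N. Pads are 22 mm wide; open, the fingers measure 114 mm over their backs; the gripper's body (76 mm by 85 mm) begins 54 mm behind the grasp point. The pads swing forward as they close: fully open they stand 13 mm farther back than shut.
Start: joints at [-0.14, 0.313, 0.046, 1.304, 0, 1.431], TCP at [0.575, -0, 0.231] pointing down, gripper open.
Joint ranges: [-2.76, 2.76], [-0.86, 1.69], [-1.03, 1.26], [-2.2, 2.34], [-1.47, 1.5], [-3.14, 3.14]. Speed limits (rad/s): [2.57, 2.57, 3.14, 3.14, 3.14, 3.14].

## Interface

Orientations are given as a unit quaternion [w, x, y, z].
In Python, from workcell import env gives the robot as it stands.
- The arm moves only by the tool carry_out, never from a script. Its argument "steps" is a list of rows, each a list of 3 entries, a list of its own where there are three numbers: the turn, a rotation vector about the tool's x, y, z in degrees, then the shift along the tool's x, y, z in cm, then the closure in counts, from 0 (fully open) to 255 (shut). A call has exactly 8 rows; each row is the pose to reach, as a shift and turn from the pose commanded when the call began, along the tool's axes at that moment; what a row does not reach only later rows make up. A row lasts 1/8 s, in which the tool goes at most 62.5 mm and 10.7 degrees, less where a joint would pass 70% of its speed; a pose out of reach is approached as far as the arm can. A call with a gripper value outside its range is refused whole. The fingers move at their own pace and stop on an object; "force" is the grip in N (left out, the last holds). Time passes only in rows, so rows that repeat a pose let the fingers close, or fill a call up. It gives the time, the measured TCP pose, the force, the opening and the grip force at its end, in the units of the state.
- env.get_state(): the state, without advancing time (a new reading comes with each control period).
- env.read_camera(name): name is "scene" or "side" or "wrist"; returns (picture, depth): 480x640x3 uint8, red, green, blue; 480x640 float32, m along the optical axis (not along the pixel's ray), 0 where there is no reading.
- env.get_calibration(name): a dict with "fx", "fy", "cx", "cy" (pixels), "D" ([k1, k2, p1, p2, k3] as OpenCV has them; the pictures are not rectified), "origin" and "orientation" of the camera in the world. Camera axes: x right, y up, looking along -z (the intrinsics and any distortion apply to the point x, -y, -z); pixel columns grow to the right and rows downward; lengths in m; the calibration is good to about 2 mm. A picture is of the moment at which its call begins: read the wrist's pose just before it. get_calibration takes no time and is no camera call; for the wrist camera it gives the pose at the moment of the call.
- env.hand_in(): hands the job in; it is judged then, once.
The state is a dict: "clock": time; "joint_pos": joint angles; "qvel": joint speeds; "tau": joint torques, N m; "tcp_pos": TCP position; "orientation": TCP orientation; "wrist_force": force on the tool from outside, world axes, zero at the start; "ft_torque": the same for the moment, N m; "finger_gap": finger opening in m; "grip_force": force on a finger pad.
Only numpy, scipy, OpenCV 4.12 (cv2) and the standard library are available. Lean on these libraries where they do the work, as an engineer would, in place of code of your own. Each camera call takes 0.05 s, during which the arm holds its last target. There are 200 camera calls.

## Task

Swing the yellow keeper arm of the hoist winch well away from over the orange thumb pad, then press the pad down gently so that the brass pawl lifts clear and the drum turns itself back, and let go in time for the pawl to drop and lock the drum on the tooth where its red bar stands nearest the white pointer. Do not force any part of the winch (never more than 20 N, also at the end of the pad's travel), leave the keeper open, and leave everything else on the bench where it is.

Things in the scene. Friction and masses are not known exactly. Their poses are not given: they have to be found in the camera images.
- winch: Hand winch of a ceiling bicycle hoist, screwed to the bench, rope not fitted. Grey base plate 150 (x) by 320 (y) by 12 mm; origin: centre of the plate's underside, on the bench; z up. Blue cheeks up to 137 mm high. Ratchet wheel and pawl are on its +x side, in the plane x = 43 mm.
- axle (a point): Centre of the ratchet wheel's face, on its level axle (along winch x), at winch y = -75, z = 95 mm. Steel wheel 120 mm across, 10 saw teeth 14 mm high; cream drum behind it. A spring inside turns both back, clockwise seen from winch +x, at 0.3 to 0.5 rad/s while the pawl is off the teeth.
- pivot (a point): Pivot of the brass pawl, on the frame at winch x = 43, y = 14, z = 119 mm. The pawl is a lever: its nose rests on the wheel near the top (y = -57, z = 145), its cranked tail (14 mm wide) runs down to z = 101 and out to y = 98. Pressing the tail down lifts the nose; a spring brings it back.
- tail (a point): Point fixed to the winch frame at winch x = 43, y = 82, z = 101 mm: middle of the tail's upper face while the pawl is seated, straight below the orange thumb pad. The pad is a level disc 26 mm across and 6 mm thick on a screwed stem; the screw sets its height, which differs each time and is not reported: its top stands 17 to 45 mm above this point.
- pad_low (a point): Point fixed to the frame 17 mm above tail: the lowest place the seated pad's top can have; it may be up to 28 mm higher. Pushed down 6 to 8 mm from its rest the tooth slips off; the pawl is fully clear from 10 mm, with a hard stop at about 12 mm. It takes 2 to 7 N until the stop. The pad tilts with the pawl by 0.18 rad and swings up to 5 mm sideways on the way.
- post (a point): Top of the keeper's round post, on the keeper's upright hinge axis: winch x = 43, y = 137, z = 167 mm (fixed to the frame). The yellow keeper arm, 14 mm wide and 14 mm high, lies 153 to 167 mm above the bench and reaches from here 78 mm towards winch -y when shut, hiding the pad.
- keeper (a joint): Angle of the keeper arm (rad): 0 = shut, along winch -y over the pad; grows as its end swings towards winch +x; 1.57 = points along winch +x; end stop at 1.8. It stays where it is left (about 1 N at its end moves it). Open means beyond 1.0.
- drum (a joint): Angle of drum and wheel (rad); falls as the drum turns back. Locked by the pawl it can only stand at 0.6 + n x 0.628; it starts locked at 3.74. The red bar meets the white pointer when this equals joint pointer. The pawl drops into the tooth at angle A if it is let go between about A + 0.45 and A + 0.05. The drum cannot be wound up again.
- pointer (a joint): Setting of the white pointer clip (rad), stiff, not to be moved: the drum angle at which the red bar would point exactly at it, 0.45 to 2.05. The wanted tooth is the locking angle nearest to it (0.6, 1.23 or 1.86).
- red_end (a point): Outer end of the red bar on the wheel's face, 60 mm from the axle; turns with the drum.
- pointer_tip (a point): Where the white pointer points, on the circle of the tooth tips, 60 mm from the axle, in the upper left quarter of the wheel seen from winch +x.
- crank: Bystander: loose steel winding crank, 150 mm long, black grip 68 mm high, beside the winch.
- tin: Bystander: red shoe-polish tin, 80 mm across, 26 mm high, beside the winch.
- brush: Bystander: wooden shoe brush, 150 x 50 x 40 mm.
- bowl: Bystander: blue key bowl, 130 mm across, 45 mm high.
- spray: Bystander: white spray bottle, 54 mm across, 150 mm high.
- padlock: Bystander: brass padlock lying flat, 20 mm high.
- torch: Bystander: black torch standing on its head, 44 mm across, 130 mm high.

How it is judged:
On the way, in this order (a step that is already met when the one before it is completed fails the run):
1. the keeper arm is swung clear of the pad (beyond 1.0 rad) (value of joint keeper above 1 rad), for 0.2 s.
2. the pawl is lifted and the drum has turned back by more than a tooth (below 2.8 rad) (value of joint drum below 2.8 rad).
At the end, for the whole second after the job is handed in: The drum stands locked by the pawl on the tooth that brings the red bar nearest the pointer (ends within 21.5 mm, a little over half a tooth pitch), not turning (under 0.05 rad/s), and the keeper arm is still open beyond 1.0 rad (distance between red_end and pointer_tip below 0.0215 m and velocity of joint drum between -0.05 and 0.05 rad/s and value of joint keeper above 1 rad); the robot touches nothing.
It fails at once if any part of the winch pressed by the robot with more than 20 N (contact force between any of the fingers, the arm and winch above 20 N).
It fails at once if a bystander moved by more than 30 mm (distance of any of crank, tin, brush, bowl, spray, padlock, torch from where it was at the start of the episode above 0.03 m).
It also fails if it takes over 58 s, if anything falls off the work surface, if the arm or the gripper's body presses on something with over 40 N, if the wrist force passes 120 N, or if a joint passes its speed limit or range.

## Working session

There is one attempt and no reset: what is moved stays moved. The work goes in short steps, Python scripts to look and compute and a tool call to move; the robot and the scene stay as the last step left them, time stands still between calls to the robot, and variables do not carry over. Pictures are saved under pics/ and viewed, at most 10 in all, crops included, and the job is handed in when it is done.

Besides the shell and the picture viewer there is one more tool, called after "Emit:" as name([rows], argument=value, ...), one row to a line, values as JSON. carry_out: Moves the arm, as the interface text tells. Its arguments: {"type":"object","properties":{"steps":{"type":"array","items":{"type":"array"}},"force":{"type":"number"}},"required":["steps"]}

```bash
ls; mkdir -p pics; cat > h.py <<'E'
import numpy as np, cv2
from scipy.spatial.transform import Rotation as R
from workcell import env
def rot(q): return R.from_quat([q[1],q[2],q[3],q[0]]).as_matrix()
def save(n,f):
    s=env.get_state(); c=env.get_calibration(n); p,d=env.read_camera(n)
    cv2.imwrite(f,p[:,:,::-1]); np.savez(f[:-4]+'.npz',p=p,d=d,c=np.array(c,dtype=object))
    return p,d,c
def load(f):
    z=np.load(f[:-4]+'.npz',allow_pickle=True); return z['p'],z['d'],z['c'].item()
def cam(c):
    return np.array([[c['fx'],0,c['cx']],[0,c['fy'],c['cy']],[0,0,1.]]),np.array(c['D'],float),np.array(c['origin'],float),rot(c['orientation'])
def rays(c,uv):
    K,D,o,Rm=cam(c); q=cv2.undistortPoints(np.array(uv,float).reshape(-1,1,2),K,D).reshape(-1,2)
    return o,np.c_[q[:,0],-q[:,1],-np.ones(len(q))]@Rm.T
def onz(c,uv,z):
    o,r=rays(c,uv); return o+r*((z-o[2])/r[:,2])[:,None]
def proj(c,P):
    K,D,o,Rm=cam(c); q=(np.array(P,float).reshape(-1,3)-o)@Rm*[1,-1,-1]
    return cv2.projectPoints(q,np.zeros(3),np.zeros(3),K,D)[0].reshape(-1,2)
def dpts(c,d,uv):
    uv=np.array(uv,int); o,r=rays(c,uv); return o+r*d[uv[:,1],uv[:,0]][:,None]
E
python3 - <<'E'
from h import *
for n in ['scene','side','wrist']:
    p,d,c=save(n,f'pics/{n}0.png'); print(n,c['origin'],c['fx'],(d>0).mean())
print(env.get_state(),env.hold_point_z)
E
```

```text
pics
scene [1.16391697 0.12867033 0.83661598] 449.4365118733413 0.9959440104166667
side [ 0.27192077 -0.98241884  1.01631391] 477.41677011508676 0.996015625
wrist [0.57517232 0.07011437 0.37335153] 419.35368816053375 0.9957877604166666
{'clock': 0.15, 'joint_pos': array([-1.39629813e-01,  3.13839029e-01,  4.52428846e-02,  1.30357947e+00,
        1.08650424e-05,  1.43124165e+00]), 'qvel': array([-1.18869451e-03, -5.80246035e-04,  2.62352829e-03,  4.14558888e-04,
        9.54933826e-05, -6.11065850e-04]), 'tau': array([ 1.76330479e-03, -4.81067133e+01,  2.98815805e+01,  1.39078675e-02,
       -1.10673584e-04, -5.56924022e-05]), 'tcp_pos': array([5.74628355e-01, 2.87553085e-05, 2.30608571e-01]), 'orientation': array([-5.54030160e-04,  7.07133180e-01,  7.07080045e-01, -4.10718861e-04]), 'wrist_force': array([-1.21398543,  0.68112279,  0.36540849]), 'ft_torque': array([ 0.00602767, -0.01927034, -0.00395521]), 'grip_force': 0.0, 'finger_gap': 0.08548234922386724} 0.0187
```

View pics/scene0.png

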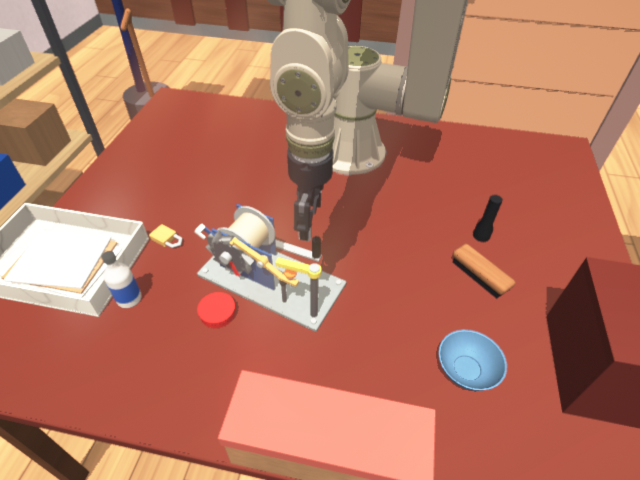

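View pics/side0.png

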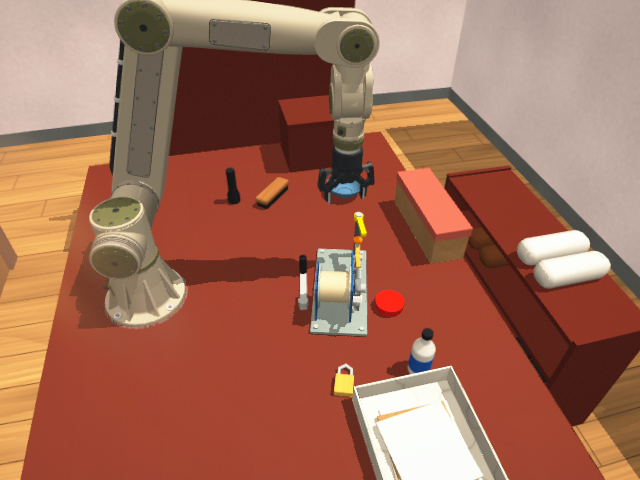

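The scene view shows the winch at about (270,265), with the yellow keeper from its post at (315,270) and an orange pad near (290,272). The side view confirms winch +y points away from the side camera. I'll zoom in.

```bash
python3 - <<'E'
from h import *
p,d,c=load('pics/scene0.png'); q,e,cs=load('pics/side0.png')
a=cv2.resize(p[190:330,190:350],None,fx=4.2,fy=4.2,interpolation=cv2.INTER_CUBIC)
cv2.imwrite('pics/z1.png',a[:,:,::-1])
b=cv2.resize(q[200:340,290:400],None,fx=4.2,fy=4.2,interpolation=cv2.INTER_CUBIC)
cv2.imwrite('pics/z2.png',b[:,:,::-1])
E
```

```text
(no output)
```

View pics/z1.png

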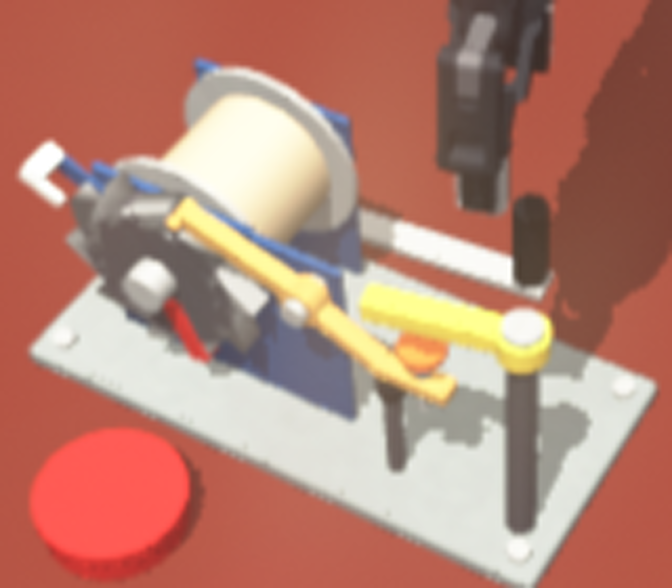

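View pics/z2.png

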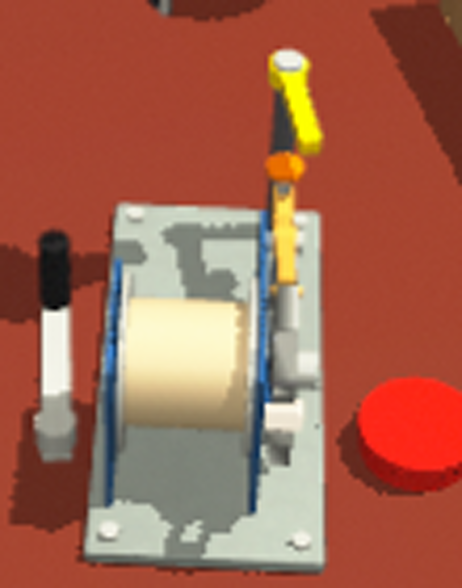

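Scene crop: plate corners at (30,350), (655,383) and (530,580), post top (523,325), keeper tip (365,300), hub (150,285), red bar end (205,358), white pointer around (45,165). Side crop: plate corners (85,555), (322,565), (320,212), (118,205), post top (290,60), keeper tip (312,150), pad (285,163).

```bash
cat >> h.py <<'E'
def two(c1,a,c2,b):
    o1,r1=rays(c1,[a]);o2,r2=rays(c2,[b]); r1=r1[0];r2=r2[0]
    t=np.linalg.lstsq(np.c_[r1,-r2],o2-o1,rcond=None)[0]
    P,Q=o1+r1*t[0],o2+r2*t[1]; return (P+Q)/2,np.linalg.norm(P-Q)
def fit2(M,W):
    M=np.array(M)[:,:2];W=np.array(W)[:,:2]; m=M.mean(0);w=W.mean(0);a=M-m;b=W-w
    th=np.arctan2((a[:,0]*b[:,1]-a[:,1]*b[:,0]).sum(),(a*b).sum())
    Rm=np.array([[np.cos(th),-np.sin(th)],[np.sin(th),np.cos(th)]]); t=w-Rm@m
    return th,t,np.linalg.norm(M@Rm.T+t-W,axis=1)
E
python3 - <<'E'
from h import *
_,d,c=load('pics/scene0.png'); _,e,cs=load('pics/side0.png')
z1=lambda *l:[(190+(u+.5)/4.2-.5,190+(v+.5)/4.2-.5) for u,v in l]
z2=lambda *l:[(290+(u+.5)/4.2-.5,200+(v+.5)/4.2-.5) for u,v in l]
A=onz(c,z1((30,350),(655,383),(530,577)),.012); B=onz(cs,z2((85,555),(322,562),(320,212),(118,205)),.012)
M1=[(-.0,0)]
# scene left corner = (+x,-y); right=( -x,+y); bottom=(+x,+y)
M=[(.075,-.16),(-.075,.16),(.075,.16),(-.075,-.16),(.075,-.16),(.075,.16),(-.075,.16)]
print(A.round(3),B.round(3))
post,ep=two(c,z1((523,325))[0],cs,z2((290,60))[0]); print('post',post,ep)
th,t,res=fit2(M+[(.043,.137)]*2,list(A)+list(B)+[post,post]); print(th,t,res.round(4))
def W(x,y,z): return np.r_[t+np.array([[np.cos(th),-np.sin(th)],[np.sin(th),np.cos(th)]])@[x,y],z]
ps=W(.043,.137,.167); print('post model',ps)
for nm,cc,uv in (('sc',c,z1((365,300))),('si',cs,z2((312,145)))):
    k=onz(cc,uv,.167)[0]; v=R.from_euler('z',-th).apply(k-ps); print('keeper',nm,k,v, np.arctan2(v[0],-v[1]),np.linalg.norm(v[:2]))
n=np.array([np.cos(th),np.sin(th),0]); ax=W(.043,-.075,.095)
for nm,uv in (('hub',(150,285)),('red',(205,358)),('ptrcorner',(62,148)),('p2',(60,200)),('p3',(28,172))):
    o,r=rays(c,z1(uv)); P=o+r[0]*(n@(ax-o))/(n@r[0]); v=R.from_euler('z',-th).apply(P-ax); print(nm,v.round(4),np.degrees(np.arctan2(v[2],v[1])),np.hypot(v[1],v[2]))
for zz in (17,31,45): print('pad',zz,((proj(c,W(.043,.082,.101+zz/1000))-190)*4.2).round(),((proj(cs,W(.043,.082,.101+zz/1000))-[290,200])*4.2).round())
print('padz',two(c,z1((420,350))[0],cs,z2((285,163))[0]))
print('ax',((proj(c,ax)-190)*4.2).round())
E
```

```text
[[ 0.57  -0.274  0.012]
 [ 0.518  0.071  0.012]
 [ 0.654  0.029  0.012]] [[ 0.423 -0.234  0.012]
 [ 0.565 -0.273  0.012]
 [ 0.658  0.03   0.012]
 [ 0.515  0.071  0.012]]
post [0.62168705 0.01753984 0.17088931] 0.0009871547649455716
-0.28815441376498047 [ 0.54085047 -0.10172634] [0.0036 0.0041 0.0044 0.0007 0.0043 0.0007 0.002  0.0007 0.0007]
post model [0.62101068 0.01740527 0.167     ]
keeper sc [ 0.62011997 -0.0582974   0.167     ] [ 2.06594398e-02 -7.28345816e-02  2.77555756e-17] 0.2763889951901005 0.07570791717550575
keeper si [ 0.61179291 -0.06432937  0.167     ] [ 1.43898875e-02 -8.09842576e-02  2.77555756e-17] 0.17585207913440187 0.08225277409957595
hub [-0.     -0.0147 -0.0242] -121.3420641182178 0.028353418468738657
red [-0.      0.0147 -0.0686] -77.90893033207064 0.07018846436696254
ptrcorner [-0.     -0.0557  0.0593] 133.21296712703284 0.08134476339576996
p2 [-0.     -0.0664  0.0154] 166.95545700026335 0.06811840551315682
p3 [-0.     -0.0848  0.0273] 162.14166152905761 0.08912222813125355
pad 17 [[422. 349.]] [[284. 172.]]
pad 31 [[421. 331.]] [[285. 156.]]
pad 45 [[421. 312.]] [[286. 141.]]
padz (array([ 0.6074242 , -0.03440794,  0.12415851]), np.float64(0.005665356615805938))
ax [[165. 263.]]
```

Emit:
carry_out([
  [[0,0,5],[-1,0.3,0],255],
  [[0,0,10],[-2,0.6,1],255],
  [[0,0,16.5],[-3.8,1.1,2],255],
  [[0,0,16.5],[-3.8,1.1,3],255],
  [[0,0,16.5],[-3.8,1.1,3],255],
  [[0,0,16.5],[-3.8,1.1,3],255],
  [[0,0,16.5],[-3.8,1.1,3],255],
  [[0,0,16.5],[-3.8,1.1,3],255],
], force=30)

```text
clock: 1.15
tcp_pos: [0.5862, -0.0377, 0.2018]
orientation: [0.0, 0.801, 0.599, 0.0]
wrist_force: [0.7, 0.9, -0.6]
finger_gap: 0.0003
grip_force: 0.0
```

```bash
python3 - <<'E'
from h import *
p,d,c=save('wrist','pics/wrist1.png'); s=env.get_state(); print(c['origin'],s['tcp_pos'],s['wrist_force'],s['clock'])
E
```

```text
[0.60624507 0.02951895 0.34463961] [ 0.58616979 -0.03779552  0.20170343] [ 0.50496312 -0.41176422  1.03166979] 1.2
```

View pics/wrist1.png

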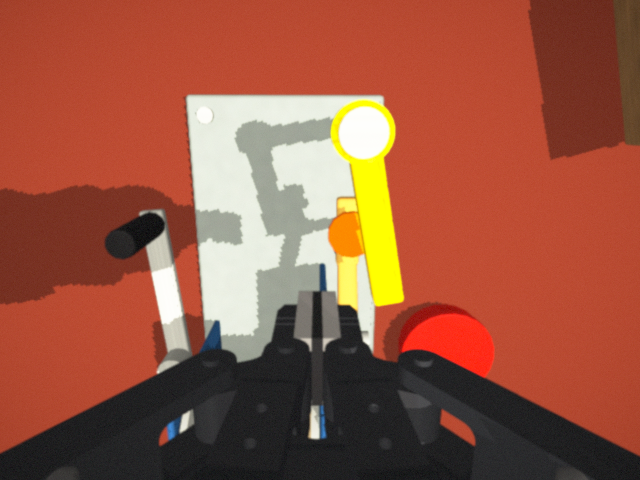

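The wrist view shows the post top at (363,132), the keeper running from there to (390,303), the orange pad at about (350,234) partly beneath it, and plate corners at (188,96) and (383,97). The fingertip is at about (318,300).

```bash
python3 - <<'E'
from h import *
p,d,c=load('pics/wrist1.png'); hsv=cv2.cvtColor(p,cv2.COLOR_RGB2HSV)
y=cv2.inRange(hsv,(27,150,120),(35,255,255))
n,l,st,ce=cv2.connectedComponentsWithStats(y); i=1+st[1:,4].argmax(); v,u=np.where(l==i)
w=cv2.inRange(hsv,(0,0,200),(180,60,255)); w[:95]=0;w[170:]=0;w[:,:320]=0;w[:,400:]=0
n,lw,sw,cw=cv2.connectedComponentsWithStats(w); j=[k for k in range(1,n) if sw[k][0]<=363<=sw[k][0]+sw[k][2] and sw[k][4]>500]
print([ (cw[k],sw[k]) for k in j])
post=onz(c,[(363,132)],.167)[0]; C=onz(c,[(188,96),(383,97)],.012); print(post,C, np.arctan2(*(C[1]-C[0])[[1,0]]),np.linalg.norm(C[1]-C[0]))
m=v>180; P=onz(c,np.c_[u[m],v[m]],.167); vx,vy,x0,y0=cv2.fitLine(P[:,:2].astype(np.float32),cv2.DIST_L2,0,.01,.01).ravel()
if vy>0: vx,vy=-vx,-vy
print('arm dir',np.arctan2(vy,vx)); s=((P[:,:2]-post[:2])@[vx,vy]); print('len',s.max(),'off', (x0-post[0])*-vy+(y0-post[1])*vx)
for th in (-.288,-.27): print('keeper', np.arctan2(vy,vx)-(th-np.pi/2))
o=cv2.inRange(hsv,(9,180,120),(17,255,255)); v,u=np.where(o[200:270,320:380]); v+=200;u+=320
print('pad px',u.min(),u.max(),v.min(),v.max(),len(u))
dd=d[v,u]; P=dpts(c,d,np.c_[u,v]); print('pad z',np.percentile(P[:,2],[5,25,50,75,95]))
print('plate z check',dpts(c,d,[(240,120),(363,132),(380,250)]))
E
```

```text
[(array([339.84592145, 103.50755287]), array([320,  96,  63,  24, 662], dtype=int32)), (array([363.48600884, 132.28473245]), array([ 339,  107,   50,   52, 2037], dtype=int32))]
[0.62327225 0.01926035 0.167     ] [[0.51889484 0.07263906 0.012     ]
 [0.65896709 0.03065028 0.012     ]] -0.291241333673273 0.14623027782894077
arm dir -1.6634991
len 0.07791222118761404 off -0.0006218246491264557
keeper 0.19529724
keeper 0.17729723
pad px 329 362 212 256 1101
pad z [0.12408006 0.12480446 0.12530736 0.12576902 0.12640263]
plate z check [[ 0.55049461  0.04538844  0.01205113]
 [ 0.62287793  0.01949792  0.17111383]
 [ 0.61757199 -0.03166465  0.16786486]]
```

Emit:
carry_out([
  [[0,0,0],[0,0,1.5],255],
  [[0,0,0],[0,0,3],255],
  [[0,0,0],[0,0,4.2],255],
  [[0,0,0],[0,0,4.7],255],
  [[0,0,0],[0,0.6,4.7],255],
  [[0,0,0],[0.1,1.2,4.7],255],
  [[0,0,0],[0.1,1.8,4.7],255],
  [[0,0,0],[0.1,2.4,4.7],255],
])

```text
clock: 2.2
tcp_pos: [0.6098, -0.0439, 0.1545]
orientation: [-0.0, 0.801, 0.598, 0.0]
wrist_force: [-1.8, 0.3, -0.4]
finger_gap: 0.0002
grip_force: 0.6
```

Emit:
carry_out([
  [[0,0,0],[0.2,0.7,0],255],
  [[0,0,0],[0.4,1.4,0],255],
  [[0,0,0],[0.6,2.0,0],255],
  [[0,0,0],[0.9,2.6,0],255],
  [[0,0,0],[1.4,3.3,0],255],
  [[0,0,0],[2.0,3.9,0],255],
  [[0,0,0],[2.7,4.5,0],255],
  [[0,0,0],[3.4,4.9,0],255],
])

```text
clock: 3.2
tcp_pos: [0.6666, -0.0249, 0.1543]
orientation: [0.0, 0.801, 0.598, 0.0]
wrist_force: [-1.5, -0.7, -0.3]
finger_gap: 0.0001
grip_force: 0.6
```

```bash
python3 - <<'E'
from h import *
p,d,c=save('wrist','pics/wrist2.png'); s=env.get_state(); print(c['origin'],s['tcp_pos'],s['wrist_force'],s['clock'])
hsv=cv2.cvtColor(p,cv2.COLOR_RGB2HSV)
y=cv2.inRange(hsv,(27,150,120),(35,255,255)); n,l,st,ce=cv2.connectedComponentsWithStats(y);i=1+st[1:,4].argmax(); v,u=np.where(l==i)
P=onz(c,np.c_[u,v],.167)[:,:2]; q=P-[.622,.0185]; r=np.hypot(*q.T); m=(r>.025); w=q[m].mean(0); print(len(q),r.max(),'keeper',np.arctan2(w[1],w[0])+.289+np.pi/2)
p2,_,_=save('scene','pics/scene2.png')
E
```

```text
[0.68673622 0.04238782 0.29710329] [ 0.66723433 -0.02410782  0.15423657] [ 0.5728231   0.25684943 -0.18681822] 3.25
9092 0.07889486014918987 keeper 1.424272693372758
```

Keeper is open at about 1.42 rad. I'm backing off, and working out a wrist view of the wheel face.

```bash
python3 - <<'E'
from h import *
s=env.get_state(); c=env.get_calibration('wrist'); T=rot(s['orientation']); Rc=rot(c['orientation'])
off=T.T@(c['origin']-s['tcp_pos']); Rtc=T.T@Rc; print(off, Rtc@[0,0,-1])
th=-.289; A=R.from_euler('z',th).as_matrix(); t=np.array([.622,.0185])-(A@[.043,.137,0])[:2]; print('t',t)
W=lambda x,y,z: np.r_[t,0]+A@[x,y,z]
an=np.radians([90,120,150,180,285]); pts=[W(.043,-.075,.095)]+[W(.043,-.075+.06*np.cos(a),.095+.06*np.sin(a)) for a in an]
T0=A@np.array([[0,1,0],[1,0,0],[0,0,-1.]])
for tilt in (25,35,45):
  for x,y,z in ((.11,-.12,.2),(.11,-.15,.2),(.13,-.16,.22)):
    for sg in (1,):
      Tt=T0@R.from_rotvec([np.radians(sg*tilt),0,0]).as_matrix(); o=W(x,y,z)
      cc=dict(c); cc['origin']=o+Tt@off; q=R.from_matrix(Tt@Rtc).as_quat(); cc['orientation']=[q[3],*q[:3]]
      print(tilt,x,y,z,'toolz',(A.T@Tt[:,2]).round(2),'cam',(A.T@(cc['origin']-np.r_[t,0])).round(3),'world',o.round(3),'wrist pt',(o-Tt[:,2]*.25).round(2),proj(cc,pts).round().astype(int).tolist())
E
```

```text
[ 0.07018911  0.00028702 -0.14279742] [-2.74497160e-01  6.01624333e-04  9.61587722e-01]
t [ 0.54173908 -0.10056379]
25 0.11 -0.12 0.2 toolz [-0.42 -0.   -0.91] cam [ 0.171 -0.05   0.329] world [ 0.613 -0.247  0.2  ] wrist pt [ 0.71 -0.28  0.43] [[290, 161], [233, 171], [245, 226], [268, 253], [292, 252], [327, 133]]
25 0.11 -0.15 0.2 toolz [-0.42 -0.   -0.91] cam [ 0.171 -0.08   0.329] world [ 0.604 -0.276  0.2  ] wrist pt [ 0.71 -0.31  0.43] [[289, 111], [229, 109], [242, 170], [266, 204], [291, 208], [327, 90]]
25 0.13 -0.16 0.22 toolz [-0.42 -0.   -0.91] cam [ 0.191 -0.09   0.349] world [ 0.621 -0.291  0.22 ] wrist pt [ 0.72 -0.32  0.45] [[277, 96], [220, 90], [232, 147], [255, 180], [279, 186], [314, 78]]
35 0.11 -0.12 0.2 toolz [-0.57  0.   -0.82] cam [ 0.192 -0.05   0.317] world [ 0.613 -0.247  0.2  ] wrist pt [ 0.75 -0.29  0.4 ] [[325, 161], [260, 170], [272, 223], [296, 252], [324, 252], [369, 133]]
35 0.11 -0.15 0.2 toolz [-0.57  0.   -0.82] cam [ 0.192 -0.08   0.317] world [ 0.604 -0.276  0.2  ] wrist pt [ 0.74 -0.32  0.4 ] [[325, 111], [257, 109], [270, 169], [296, 203], [324, 208], [371, 89]]
35 0.13 -0.16 0.22 toolz [-0.57  0.   -0.82] cam [ 0.212 -0.09   0.337] world [ 0.621 -0.291  0.22 ] wrist pt [ 0.76 -0.33  0.42] [[317, 96], [255, 91], [266, 146], [290, 179], [317, 186], [360, 78]]
45 0.11 -0.12 0.2 toolz [-0.71 -0.   -0.71] cam [ 0.211 -0.05   0.301] world [ 0.613 -0.247  0.2  ] wrist pt [ 0.78 -0.3   0.38] [[359, 161], [286, 169], [298, 222], [325, 251], [357, 253], [412, 133]]
45 0.11 -0.15 0.2 toolz [-0.71 -0.   -0.71] cam [ 0.211 -0.08   0.301] world [ 0.604 -0.276  0.2  ] wrist pt [ 0.77 -0.33  0.38] [[361, 111], [285, 109], [298, 168], [326, 203], [358, 209], [415, 88]]
45 0.13 -0.16 0.22 toolz [-0.71 -0.   -0.71] cam [ 0.231 -0.09   0.321] world [ 0.621 -0.291  0.22 ] wrist pt [ 0.79 -0.34  0.4 ] [[357, 96], [288, 92], [299, 146], [325, 179], [354, 186], [407, 77]]
```

Emit:
carry_out([
  [[0,0,0],[-0.5,0,0],255],
  [[0,0,0],[-1.5,0,0],255],
  [[0,0,0],[-2,0,-1],255],
  [[0,0,0],[-2,0,-3],255],
  [[0,0,0],[-2,0,-6],255],
  [[0,0,0],[-2,0,-8],255],
  [[0,0,0],[-2,0,-8],255],
  [[0,0,0],[-2,0,-8],255],
])

```text
clock: 4.3
tcp_pos: [0.66, -0.0446, 0.2338]
orientation: [-0.0, 0.801, 0.598, -0.0]
wrist_force: [0.0, 0.1, -0.7]
finger_gap: 0.0002
grip_force: 0.0
```

Emit:
carry_out([
  [[0,0,0],[-4,0.3,0],255],
  [[8,0,0],[-8,0.5,0],255],
  [[16,0,0],[-12,0.8,1],255],
  [[24,0,0],[-16,1,2],255],
  [[32,0,0],[-20,1.3,3],255],
  [[35,0,0],[-20.7,1.3,3.4],255],
  [[35,0,0],[-20.7,1.3,3.4],255],
  [[35,0,0],[-20.7,1.3,3.4],255],
])

```text
clock: 5.3
tcp_pos: [0.5667, -0.2256, 0.2145]
orientation: [-0.25, 0.762, 0.568, -0.184]
wrist_force: [0.6, 1.0, 0.7]
finger_gap: 0.0
grip_force: 0.0
```

```bash
python3 - <<'E'
from h import *
p,d,c=save('wrist','pics/wrist3.png'); s=env.get_state(); print(s['tcp_pos'],s['clock'])
cv2.imwrite('pics/z3.png',cv2.resize(p[60:300,180:480],None,fx=2.5,fy=2.5,interpolation=cv2.INTER_CUBIC)[:,:,::-1])
E
```

```text
[ 0.56687139 -0.22536778  0.21558979] 5.35
```

View pics/z3.png

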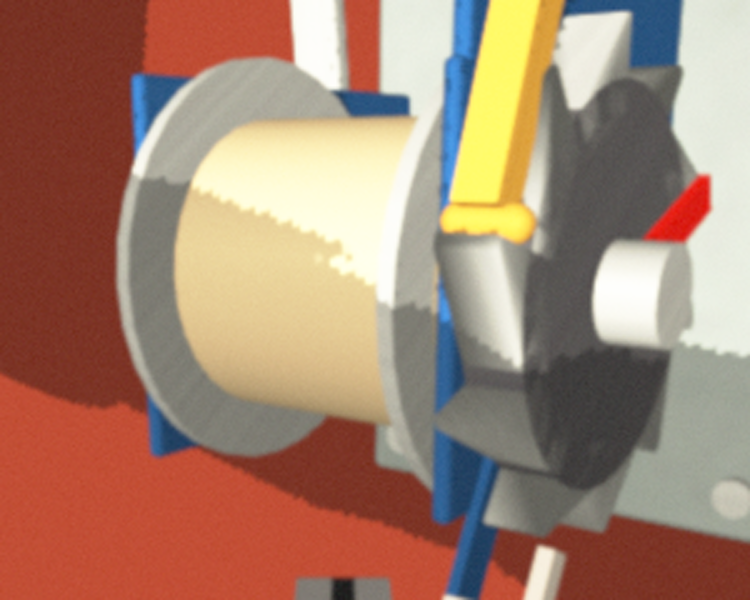

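The crop shows the red bar's outer end at about (706,185), the hub's near end at (672,295) and the white pointer's tip at about (550,549), below the wheel in the picture.

```bash
python3 - <<'E'
from h import *
_,d,c=load('pics/wrist3.png'); _,ds,cs=load('pics/scene0.png')
th=-.289; A=R.from_euler('z',th).as_matrix(); t=np.r_[.5417,-.1006,0]
w=lambda *l:[(180+(u+.5)/2.5-.5,60+(v+.5)/2.5-.5) for u,v in l]
s=lambda *l:[(190+(u+.5)/4.2-.5,190+(v+.5)/4.2-.5) for u,v in l]
print('depth pts',[((dpts(c,d,np.round(w(q)))-t)@A).round(4).tolist() for q in ((700,190),(690,205),(545,562),(552,555),(600,180),(580,420),(680,300))])
for dx in (.043,.048,.053):
  for nm,cc,uv in (('w red tip',c,w((708,177))),('w red',c,w((706,188))),('w ptr',c,w((550,549))),('s red',cs,s((203,359))),('s ptr',cs,s((62,200)))):
    o,r=rays(cc,uv); o=A.T@(o-t); r=A.T@r[0]; P=o+r*(dx-o[0])/r[0]; v=P-[0,-.075,.095]; print(dx,nm,v.round(4),np.degrees(np.arctan2(v[2],v[1])).round(1),np.hypot(v[1],v[2]).round(4))
for nm,a,b in (('red',(708,180),(203,359)),('ptr',(550,549),(62,200))):
  P,e=two(c,w(a)[0],cs,s(b)[0]); v=A.T@(P-t)-[0,-.075,.095]; print(nm,v,e,np.degrees(np.arctan2(v[2],v[1])))
E
```

```text
depth pts [[[0.0539, -0.0524, 0.0498]], [[0.0541, -0.0559, 0.0569]], [[0.0522, -0.1303, 0.1274]], [[0.0531, -0.129, 0.1271]], [[0.0507, -0.0488, 0.1074]], [[0.0509, -0.1019, 0.11]], [[0.0652, -0.0753, 0.0916]]]
0.043 w red tip [ 0.043   0.0252 -0.0846] -73.4 0.0882
0.043 w red [ 0.043   0.0221 -0.0837] -75.2 0.0866
0.043 w ptr [ 0.043  -0.0616  0.0101] 170.7 0.0624
0.043 s red [ 0.043   0.0122 -0.0697] -80.0 0.0708
0.043 s ptr [ 0.043  -0.0658  0.0167] 165.8 0.0678
0.048 w red tip [ 0.048   0.0255 -0.0688] -69.6 0.0734
0.048 w red [ 0.048   0.0226 -0.068 ] -71.6 0.0716
0.048 w ptr [ 0.048  -0.0569  0.0212] 159.5 0.0608
0.048 s red [ 0.048   0.017  -0.0614] -74.6 0.0637
0.048 s ptr [ 0.048  -0.0602  0.0241] 158.2 0.0649
0.053 w red tip [ 0.053   0.0259 -0.053 ] -64.0 0.0589
0.053 w red [ 0.053   0.0231 -0.0522] -66.2 0.0571
0.053 w ptr [ 0.053  -0.0523  0.0324] 148.3 0.0615
0.053 s red [ 0.053   0.0217 -0.0531] -67.8 0.0574
0.053 s ptr [ 0.053  -0.0547  0.0315] 150.0 0.0632
red [ 0.05539993  0.02487645 -0.04784834] 0.0015058590330949322 -62.529985684875385
ptr [ 0.05515334 -0.05129111  0.03572613] 0.0014650516973628057 145.14137884970822
```

Red bar is at −66° and the pointer at about 148.5°, both at the right radius. So pointer ≈ 3.74 − 2.54 ≈ 1.20, and the wanted tooth is 1.23. Now working out the move back to above the pad.

```bash
python3 - <<'E'
from h import *
s=env.get_state(); T=rot(s['orientation']); A=R.from_euler('z',-.289).as_matrix(); G=A@np.array([[0,1,0],[1,0,0],[0,0,-1.]])
for tg in ((.6063,-.0343,.22),):
  print(T.T@(np.array(tg)-s['tcp_pos'])*100, np.degrees(R.from_matrix(T.T@G).as_rotvec()), s['joint_pos'])
E
```

```text
[19.43889847 -1.57550523  0.67574558] [-36.08656316  -0.1733599    0.03988657] [-0.46123368  1.1205949   1.26381329  2.33713395 -0.09852656  1.42959583]
```

Emit:
carry_out([
  [[-5,0,0],[3,-0.2,0],255],
  [[-12,0,0],[7,-0.5,0.2],255],
  [[-20,0,0],[11,-0.9,0.4],255],
  [[-28,0,0],[15,-1.2,0.6],255],
  [[-36,-0.2,0],[19.4,-1.6,0.7],255],
  [[-36,-0.2,0],[19.4,-1.6,0.7],255],
  [[-36,-0.2,0],[19.4,-1.6,0.7],255],
  [[-36,-0.2,0],[19.4,-1.6,0.7],255],
])

```text
clock: 6.35
tcp_pos: [0.6067, -0.0363, 0.2193]
orientation: [-0.001, 0.802, 0.598, -0.001]
wrist_force: [-0.6, 0.3, -0.1]
finger_gap: -0.0002
grip_force: 0.0
```

```bash
python3 - <<'E'
from h import *
s=env.get_state(); T=rot(s['orientation']); A=R.from_euler('z',-.289).as_matrix(); G=A@np.array([[0,1,0],[1,0,0],[0,0,-1.]])
print(T.T@(np.array((.6063,-.0343,.135))-s['tcp_pos'])*100, np.degrees(R.from_matrix(T.T@G).as_rotvec()),s['tcp_pos'])
p,d,c=save('wrist','pics/wrist4.png'); hsv=cv2.cvtColor(p,cv2.COLOR_RGB2HSV)
o=cv2.inRange(hsv,(9,180,120),(17,255,255)); n,l,st,ce=cv2.connectedComponentsWithStats(o)
for i in range(1,n):
  if st[i,4]>150: v,u=np.where(l==i); P=dpts(c,d,np.c_[u,v]); print(st[i],onz(c,[ce[i]],.125),np.median(P,0),np.percentile(P[:,2],[5,95]))
E
```

```text
[ 0.1761911  -0.07625451  8.43354047] [-0.14306501 -0.00244708 -0.05701577] [ 0.60672768 -0.03626996  0.21933316]
```

Emit:
carry_out([
  [[0,0,0],[0.2,-0.1,2],255],
  [[0,0,0],[0.2,-0.1,4],255],
  [[0,0,0],[0.2,-0.1,6],255],
  [[0,0,0],[0.2,-0.1,7.5],255],
  [[0,0,0],[0.2,-0.1,8.2],255],
  [[0,0,0],[0.2,-0.1,8.6],255],
  [[0,0,0],[0.2,-0.1,8.8],255],
  [[0,0,0],[0.2,-0.1,8.8],255],
])

```text
clock: 7.4
tcp_pos: [0.6052, -0.0331, 0.1307]
orientation: [-0.001, 0.802, 0.598, -0.001]
wrist_force: [0.5, -0.6, 0.7]
finger_gap: 0.0003
grip_force: 0.0
```

Emit:
carry_out([
  [[0,0,0],[0,0.1,0.1],255],
  [[0,0,0],[0,0.1,0.2],255],
  [[0,0,0],[0,0.1,0.3],255],
  [[0,0,0],[0,0.1,0.4],255],
  [[0,0,0],[0,0.1,0.5],255],
  [[0,0,0],[0,0.1,0.6],255],
  [[0,0,0],[0,0.1,0.7],255],
  [[0,0,0],[0,0.1,0.7],255],
])

```text
clock: 8.4
tcp_pos: [0.606, -0.0334, 0.1244]
orientation: [-0.001, 0.802, 0.598, -0.001]
wrist_force: [-2.7, 1.5, 6.7]
finger_gap: -0.0
grip_force: 3.2
```

```bash
cat > st.py <<'E'
from h import *
def red(tag):
    import os
    p,d,c=save('scene',f'pics/{tag}.png'); s=env.get_state()
    hsv=cv2.cvtColor(p,cv2.COLOR_RGB2HSV)
    A=R.from_euler('z',-.289).as_matrix(); t=np.r_[.5417,-.1006,0]
    m=(hsv[...,1]>200)&((hsv[...,0]<5)|(hsv[...,0]>175))&(hsv[...,2]>110)
    v,u=np.where(m); o,r=rays(c,np.c_[u,v]); o=A.T@(o-t); r=r@A
    P=o+r*((.053-o[0])/r[:,0])[:,None]-[0,-.075,.095]; rr=np.hypot(P[:,1],P[:,2]); k=(rr<.066)&(rr>.015)
    q=P[k]; a=np.arctan2(q[:,2].mean(),q[:,1].mean()) if k.any() else np.nan
    print(tag,'clk',s['clock'],'F',s['wrist_force'].round(1),'tcpz',s['tcp_pos'][2].round(4),'n',k.sum(),'ang',np.degrees(a),'rmax',rr[k].max() if k.any() else 0,'drum',3.74-((np.radians(-66)-a)%(2*np.pi) if k.any() else 0))
E
python3 -c "
from st import *
red('r0')"
```

```text
Traceback (most recent call last):
  File "st.py", line 8, in red
    v,u=np.where(m); o,r=rays(c,np.c_[u,v]); o=A.T@(o-t); r=r@A
                         ~~~~^^^^^^^^^^^^^^
  File "h.py", line 14, in rays
    K,D,o,Rm=cam(c); q=cv2.undistortPoints(np.array(uv,float).reshape(-1,1,2),K,D).reshape(-1,2)
                       ~~~~~~~~~~~~~~~~~~~^^^^^^^^^^^^^^^^^^^^^^^^^^^^^^^^^^^^^^^^
cv2.error: OpenCV(4.12.0) /io/opencv/modules/calib3d/src/undistort.dispatch.cpp:347: error: (-215:Assertion failed) CV_IS_MAT(_src) && CV_IS_MAT(_dst) && (_src->rows == 1 || _src->cols == 1) && (_dst->rows == 1 || _dst->cols == 1) && _src->cols + _src->rows - 1 == _dst->rows + _dst->cols - 1 && (CV_MAT_TYPE(_src->type) == CV_32FC2 || CV_MAT_TYPE(_src->type) == CV_64FC2) && (CV_MAT_TYPE(_dst->type) == CV_32FC2 || CV_MAT_TYPE(_dst->type) == CV_64FC2) in function 'cvUndistortPointsInternal'
```

```bash
python3 - <<'E'
from h import *
p,d,c=load('pics/r0.png'); p0,_,_=load('pics/scene0.png')
s=env.get_state(); print(s['wrist_force'],s['ft_torque'],s['tcp_pos'],s['clock'])
h=cv2.cvtColor(p,cv2.COLOR_RGB2HSV);h0=cv2.cvtColor(p0,cv2.COLOR_RGB2HSV)
for u,v in ((232,266),(234,268),(236,271),(238,274)): print(h[v,u],h0[v,u])
cv2.imwrite('pics/z4.png',cv2.resize(p[190:320,190:350],None,fx=4.2,fy=4.2,interpolation=cv2.INTER_CUBIC)[:,:,::-1])
E
```

```text
[-2.00532583  0.80749253  6.07998714] [ 0.04787084  0.49146236 -0.04427653] [ 0.60599662 -0.03342782  0.12437451] 8.45
[  1 183 202] [  1 181 204]
[  1 182 211] [  1 181 213]
[  1 176 206] [  1 176 207]
[  2 165 213] [  1 168 216]
```

View pics/z4.png

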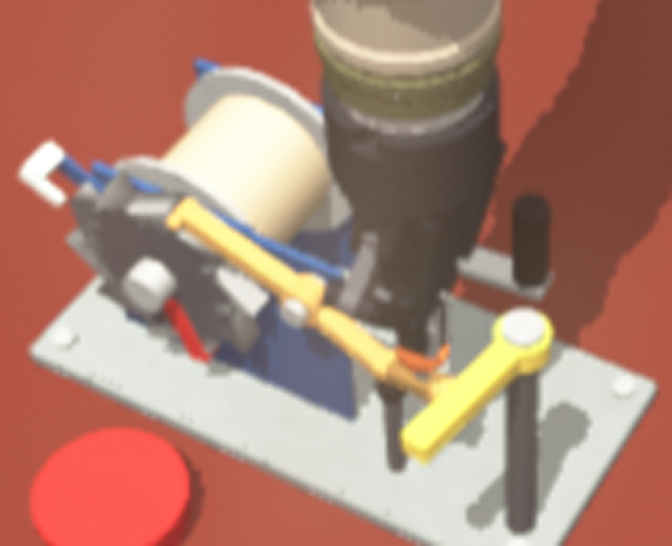

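The fingertip sits on the orange pad, the keeper is open, the red bar hasn't moved (205,358). Going on in small steps with the force watched.

Emit:
carry_out([
  [[0,0,0],[0,0,0.05],255],
  [[0,0,0],[0,0,0.1],255],
  [[0,0,0],[0,0,0.15],255],
  [[0,0,0],[0,0,0.2],255],
  [[0,0,0],[0,0,0.2],255],
  [[0,0,0],[0,0,0.2],255],
  [[0,0,0],[0,0,0.2],255],
  [[0,0,0],[0,0,0.2],255],
])

```text
clock: 9.45
tcp_pos: [0.6061, -0.0333, 0.1226]
orientation: [-0.001, 0.802, 0.598, -0.001]
wrist_force: [-2.4, 1.0, 8.0]
finger_gap: 0.0001
grip_force: 3.8
```

```bash
sed -i 's/>200)&/>140)\&/; s/>110)/>150)/' st.py; python3 -c "
from st import *
red('r1')"
```

```text
r1 clk 9.5 F [-3.3  1.4  7.2] tcpz 0.1226 n 52 ang -76.76000179699916 rmax 0.06504833530618769 drum 3.5522025411218583
```

```bash
sed -i 's/^def red(tag):/def red(tag,off=None):/; s/p,d,c=save(.scene.,f.pics.{tag}.png.)/p,d,c=load(f"pics\/{off}.png") if off else save("scene",f"pics\/{tag}.png")/' st.py; python3 -c "
from st import *
for k in ('scene0','r0','r1'): red(k,k)
p,_,_=load('pics/r1.png');q,_,_=load('pics/scene0.png')
a,b=[x[225:290,205:275].astype(int) for x in (p,q)]; print(abs(a-b).max(2).max(), (abs(a-b).max(2)>40).sum())"
```

```text
scene0 clk 9.5 F [-3.3  1.4  7.2] tcpz 0.1226 n 52 ang -74.10557288861801 rmax 0.06588414543585322 drum 3.598531065333228
r0 clk 9.5 F [-3.3  1.4  7.2] tcpz 0.1226 n 57 ang -86.1167233739166 rmax 0.06504833530618769 drum 3.388896942412253
r1 clk 9.5 F [-3.3  1.4  7.2] tcpz 0.1226 n 52 ang -76.76000179699916 rmax 0.06504833530618769 drum 3.5522025411218583
131 163
```

```bash
python3 - <<'E'
s=open('st.py').read()
s=s.replace("    v,u=np.where(m);","    m=m.astype(np.uint8); m[:215]=0; m[300:]=0; m[:,:195]=0; m[:,285:]=0\n    n,l,stt,ce=cv2.connectedComponentsWithStats(m)\n    v,u=np.where(m);")
s=s.replace("q=P[k];","lab=l[v,u]; kk=k&(rr<.062); best=np.bincount(lab[kk]).argmax(); k=kk&(lab==best); q=P[k];")
open('st.py','w').write(s)
E
python3 -c "
from st import *
for k in ('scene0','scene2','r0','r1'):
  red(k,k)
p,_,_=load('pics/r1.png');q,_,_=load('pics/scene0.png')
a=abs(p[225:290,205:275].astype(int)-q[225:290,205:275]).max(2)>40; v,u=np.where(a); print(np.percentile(u+205,[0,50,100]),np.percentile(v+225,[0,50,100]))"
```

```text
scene0 clk 9.5 F [-3.3  1.4  7.2] tcpz 0.1226 n 49 ang -68.55696558492723 rmax 0.05700359234157705 drum 3.695372531682837
scene2 clk 9.5 F [-3.3  1.4  7.2] tcpz 0.1226 n 48 ang -68.32114887226163 rmax 0.05700359234157705 drum 3.6994883097500812
r0 clk 9.5 F [-3.3  1.4  7.2] tcpz 0.1226 n 48 ang -68.71864700495898 rmax 0.05700359234157705 drum 3.6925506585639836
r1 clk 9.5 F [-3.3  1.4  7.2] tcpz 0.1226 n 48 ang -68.71864700495898 rmax 0.05700359234157705 drum 3.6925506585639836
[212. 271. 274.] [225. 240. 266.]
```

Emit:
carry_out([
  [[0,0,0],[0,0,0.05],255],
  [[0,0,0],[0,0,0.1],255],
  [[0,0,0],[0,0,0.15],255],
  [[0,0,0],[0,0,0.2],255],
  [[0,0,0],[0,0,0.25],255],
  [[0,0,0],[0,0,0.25],255],
  [[0,0,0],[0,0,0.25],255],
  [[0,0,0],[0,0,0.25],255],
])

```text
clock: 10.5
tcp_pos: [0.6061, -0.0332, 0.12]
orientation: [-0.001, 0.802, 0.598, -0.001]
wrist_force: [-1.9, 1.0, 7.3]
finger_gap: 0.0
grip_force: 3.7
```

```bash
sed -i 's/np.radians(-66)/np.radians(-68)/' st.py; python3 -c "
from st import *
red('r2')"
```

```text
r2 clk 10.55 F [-1.7  0.4  7.6] tcpz 0.12 n 45 ang -69.19365214015374 rmax 0.05485293025414946 drum 3.719166840030841
```

Emit:
carry_out([
  [[0,0,0],[0,0,0.1],255],
  [[0,0,0],[0,0,0.15],255],
  [[0,0,0],[0,0,0.2],255],
  [[0,0,0],[0,0,0.25],255],
  [[0,0,0],[0,0,0.3],255],
  [[0,0,0],[0,0,0.3],255],
  [[0,0,0],[0,0,0.3],255],
  [[0,0,0],[0,0,0.3],255],
])

```text
clock: 11.55
tcp_pos: [0.6059, -0.0334, 0.1158]
orientation: [-0.002, 0.802, 0.598, -0.001]
wrist_force: [0.8, 2.2, 3.1]
finger_gap: -0.0002
grip_force: 1.7
```

```bash
python3 -c "
from st import *
red('r3')"
```

```text
r3 clk 11.6 F [-0.1  2.4  3.1] tcpz 0.1158 n 28 ang -89.56491621772533 rmax 0.05751199674541401 drum 3.3636212090839708
```

The pawl is off and the drum is turning. I'll press 0.5 mm more and hold.

Emit:
carry_out([
  [[0,0,0],[0,0,0.05],255],
  [[0,0,0],[0,0,0.05],255],
  [[0,0,0],[0,0,0.05],255],
  [[0,0,0],[0,0,0.05],255],
  [[0,0,0],[0,0,0.05],255],
  [[0,0,0],[0,0,0.05],255],
  [[0,0,0],[0,0,0.05],255],
  [[0,0,0],[0,0,0.05],255],
])

```text
clock: 12.6
tcp_pos: [0.6059, -0.0334, 0.1152]
orientation: [-0.002, 0.802, 0.598, -0.001]
wrist_force: [0.4, 2.4, 2.8]
finger_gap: 0.0002
grip_force: 1.7
```

```bash
python3 -c "
from st import *
red('r4')"
```

```text
r4 clk 12.65 F [0.3 1.2 2.9] tcpz 0.1153 n 15 ang -115.78378515048975 rmax 0.05770351930325309 drum 2.9060156200583798
```

Emit:
carry_out([
  [[0,0,0],[0,0,0],255],
  [[0,0,0],[0,0,0],255],
  [[0,0,0],[0,0,0],255],
  [[0,0,0],[0,0,0],255],
  [[0,0,0],[0,0,0],255],
  [[0,0,0],[0,0,0],255],
  [[0,0,0],[0,0,0],255],
  [[0,0,0],[0,0,0],255],
])

```text
clock: 13.65
tcp_pos: [0.6059, -0.0334, 0.1152]
orientation: [-0.002, 0.802, 0.598, -0.001]
wrist_force: [0.3, 1.2, 3.3]
finger_gap: 0.0002
grip_force: 1.7
```

```bash
python3 -c "
from st import *
red('r5')"
```

```text
r5 clk 13.7 F [1.4 0.8 3.2] tcpz 0.1152 n 25 ang -142.4513654920364 rmax 0.05650945921952801 drum 2.4405785395582775
```

Emit:
carry_out([
  [[0,0,0],[0,0,0],255],
  [[0,0,0],[0,0,0],255],
  [[0,0,0],[0,0,0],255],
  [[0,0,0],[0,0,0],255],
  [[0,0,0],[0,0,0],255],
  [[0,0,0],[0,0,0],255],
  [[0,0,0],[0,0,0],255],
  [[0,0,0],[0,0,0],255],
])

```text
clock: 14.7
tcp_pos: [0.6059, -0.0334, 0.1152]
orientation: [-0.002, 0.802, 0.598, -0.001]
wrist_force: [1.0, 1.5, 3.4]
finger_gap: 0.0003
grip_force: 1.7
```

```bash
python3 -c "
from st import *
red('r6')"
```

```text
r6 clk 14.75 F [1.2 1.5 2.5] tcpz 0.1152 n 67 ang -166.34236863283184 rmax 0.06143565510262829 drum 2.02360187314709
```

Emit:
carry_out([
  [[0,0,0],[0,0,0],255],
  [[0,0,0],[0,0,0],255],
  [[0,0,0],[0,0,0],255],
  [[0,0,0],[0,0,0],255],
  [[0,0,0],[0,0,0],255],
  [[0,0,0],[0,0,0],255],
  [[0,0,0],[0,0,0],255],
  [[0,0,0],[0,0,0],255],
])

```text
clock: 15.75
tcp_pos: [0.6059, -0.0334, 0.1152]
orientation: [-0.002, 0.802, 0.598, -0.001]
wrist_force: [1.0, 1.4, 3.6]
finger_gap: 0.0001
grip_force: 1.8
```

Emit:
carry_out([
  [[0,0,0],[0,0,-3],255],
  [[0,0,0],[0,0,-6],255],
  [[0,0,0],[0,0,-9],255],
  [[0,0,0],[0,0,-12],255],
  [[0,0,0],[0,0,-12],255],
  [[0,0,0],[0,0,-12],255],
  [[0,0,0],[0,0,-12],255],
  [[0,0,0],[0,0,-12],255],
])

```text
clock: 16.75
tcp_pos: [0.6058, -0.0335, 0.234]
orientation: [-0.002, 0.802, 0.598, -0.002]
wrist_force: [0.7, 0.2, -0.3]
finger_gap: -0.0003
grip_force: 0.0
```

```bash
python3 -c "
from st import *
red('r7')
for i in range(10): env.read_camera('side')
red('r8')
p,_,_=load('pics/r8.png')
cv2.imwrite('pics/z5.png',cv2.resize(p[190:330,190:350],None,fx=4.2,fy=4.2,interpolation=cv2.INTER_CUBIC)[:,:,::-1])"
```

```text
r7 clk 16.8 F [ 0.6 -0.2  0.5] tcpz 0.2343 n 87 ang 151.4124456360736 rmax 0.06171606308691375 drum 1.2862842890229622
r8 clk 17.35 F [-0.8  0.1  0.3] tcpz 0.2353 n 84 ang 145.80396790012998 rmax 0.06020522189158558 drum 1.1883978865059488
```

View pics/z5.png

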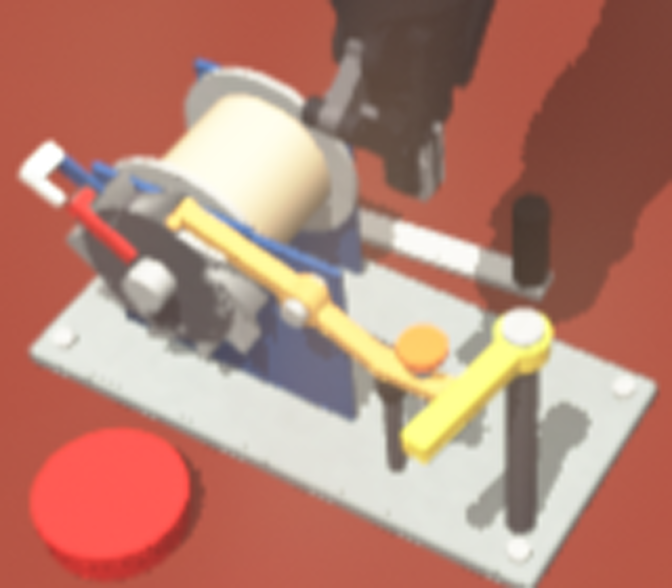

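The red bar's end (75,200) stands right at the white pointer tip (62,200). The pawl is down and the keeper is open. I'll check that the drum is at rest, then hand in.

```bash
python3 -c "
from st import *
red('r9'); 
for i in range(10): env.read_camera('side')
red('r10')
a,b=[load(f'pics/{k}.png')[0][225:290,195:275].astype(int) for k in ('r8','r10')]
print((abs(a-b).max(2)>40).sum())
if (abs(a-b).max(2)>40).sum()<5: print(env.hand_in())"
```

```text
r9 clk 17.4 F [-0.1 -0.8 -0.5] tcpz 0.2353 n 83 ang 145.53551671710616 rmax 0.06020522189158558 drum 1.1837125294813093
r10 clk 17.95 F [ 0.7 -0.3 -1.2] tcpz 0.2352 n 83 ang 145.8283491903133 rmax 0.06171606308691375 drum 1.188823420295532
9
```

```bash
python3 -c "
from workcell import env
print(env.hand_in())"
```

```text
the job is handed in; nothing more can be done
None
```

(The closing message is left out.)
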